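# Move the brushes to the clean rack in the painter's order

## Robot

A 6-joint arm with a two-finger parallel gripper is mounted at the origin on the work surface. World frame = base frame: x ahead of the robot, y to its left, z up, the work surface at z = 0. Lengths are in m, angles in rad, forces in N, time in s.
With the tool pointing down it reaches from about 0.35 to 0.85 m from the base axis. Payload 8.1 kg.
Tool frame: the origin (TCP) lies between the finger pads; the fingertips stand ctrl.tip_reach ahead of it and the grasp point (between the pads) lies 8 mm behind it (ctrl.tip_reach is the distance from the TCP to the fingertips, in m); z points along the fingers, y is the line along which they close (so a half turn about z gives the same grasp; the last joint's range is limited). The gripper opens to 93 mm and grips with 3 to 60 N. Pads are 15 mm wide; open, the fingers measure 128 mm over their backs; the gripper's body (75 mm by 188 mm) begins 65 mm behind the grasp point.
Start: joints at [1.197, 0.13, 1.488, -0, 1.523, -0.085], TCP at [0.171, 0.575, 0.23] pointing down, gripper open.
Joint ranges: [-2.96, 2.96], [-0.89, 2.26], [0.02, 2.5], [-1.34, 4.48], [0, 2.73], [-2.66, 2.66]. Speed limits (rad/s): [2.39, 2.39, 2.79, 3.14, 3.14, 3.14].

## Interface

Orientations are given as a rotation vector (axis times angle).
In Python, from rig import ctrl gives the robot as it stands. The module is installed in compiled form; this text tells all that it offers.
- The arm moves only by the tool send_rows, never from a script. Its argument "series" is a list of rows, each a list of 7 numbers: the shift along the tool's x, y, z in cm, then the turn, a rotation vector about the tool's x, y, z in rad, then the opening, from -1 (shut) to 1 (fully open), so that 0 is half open. In form: [[x, y, z, wx, wy, wz, hand], ...]. A call has exactly 10 rows; each row is the pose to reach, as a shift and turn from the pose commanded when the call began, along the tool's axes at that moment; what a row does not reach only later rows make up. A row lasts 1/8 s, in which the tool goes at most 62.5 mm and 10.7 degrees, less where a joint would pass 70% of its speed; a pose out of reach is approached as far as the arm can. A call with a gripper value outside its range is refused whole. The fingers move at their own pace and stop on an object; "newtons" is the grip in N (left out, the last holds). Time passes only in rows, so rows that repeat a pose let the fingers close, or fill a call up. It gives the time, the measured TCP pose, the force, the opening and the grip force at its end, in the units of the state.
- ctrl.get_obs(): the state, without advancing time (a new reading comes with each control period).
- ctrl.get_image(name): name is "scene" or "top" or "wrist"; returns a dict with "image" (420x560x3 uint8, red, green, blue), "fx", "fy", "cx", "cy" (pixels), "origin" and "rotation" of the camera in the world. Camera axes: x right, y up, looking along -z (the intrinsics and any distortion apply to the point x, -y, -z); pixel columns grow to the right and rows downward; lengths in m; the calibration is good to about 2 mm. A picture is of the moment at which its call begins. There is no depth.
- ctrl.finish_job(): hands the job in; it is judged then, once.
The state is a dict: "t": time; "joint_positions": joint angles; "qd": joint speeds; "joint_efforts": joint torques, N m; "tool_pos": TCP position; "orientation": TCP orientation; "force": force on the tool from outside, world axes, zero at the start; "ft_torque": the same for the moment, N m; "finger_gap": finger opening in m; "grasp_force": force on a finger pad.
Only numpy, scipy, OpenCV 4.12 (cv2) and the standard library are available. Lean on these libraries where they do the work, as an engineer would, in place of code of your own. Each camera call takes 0.05 s, during which the arm holds its last target. There are 200 camera calls.

## Task

The painter has laid out four brushes in the order she will use them. Move all four from the full rack to the empty rack beside it, keeping the same left-to-right order: the leftmost brush goes to the leftmost place, and so on. Each brush must lie level in both forks of its place, with its middle centred between them as it was before; do not disturb the water cup or the paint bottle.

Things in the scene. Friction and masses are not known exactly. Their poses are not given: they have to be found in the camera images.
- round_brush_mid (a point): Loose round brush: slim pointed head 13 mm across, handle 12 mm thick, 230 mm long. Light-wood handle, steel ferrule, dark hair, 40 g. Lies level in a place of the full rack, hair away from the robot. The point is on the axis, 111 mm from the tail, midway between its two forks, near the balance point: grip here across the handle (98 mm free between the forks, base board 40 mm below). x points to the hair.
- flat_brush_mid (a point): Loose flat brush: straight rectangular head 28 mm wide, handle 12 mm thick, 234 mm long. Light-wood handle, steel ferrule, dark hair, 40 g. Lies level in a place of the full rack, hair away from the robot. The point is on the axis, 111 mm from the tail, midway between its two forks, near the balance point: grip here across the handle (98 mm free between the forks, base board 40 mm below). x points to the hair.
- fan_brush_mid (a point): Loose fan brush: thin head spread like a fan, about 50 mm wide, handle 12 mm thick, 239 mm long. Light-wood handle, steel ferrule, dark hair, 40 g. Lies level in a place of the full rack, hair away from the robot. The point is on the axis, 111 mm from the tail, midway between its two forks, near the balance point: grip here across the handle (98 mm free between the forks, base board 40 mm below). x points to the hair.
- mop_brush_mid (a point): Loose mop brush: fat rounded bulb head 28 mm across, handle 14 mm thick, 236 mm long. Light-wood handle, steel ferrule, dark hair, 40 g. Lies level in a place of the full rack, hair away from the robot. The point is on the axis, 111 mm from the tail, midway between its two forks, near the balance point: grip here across the handle (98 mm free between the forks, base board 40 mm below). x points to the hair.
- cradle_a (a point): One of 4 identical places of the empty rack, 70 mm apart in a row along y (letters in no order; the full rack is alike): black V-forks 55 mm before and behind this point, mouth 28 mm wide, arm tips 6 mm above it. The point is where a 12 mm handle's axis rests (14 mm: 1.4 mm higher), 51 mm above the table. x: along the brush, away from the robot; y: to the left; z up.
- cradle_b (a point): One of 4 identical places of the empty rack, 70 mm apart in a row along y (letters in no order; the full rack is alike): black V-forks 55 mm before and behind this point, mouth 28 mm wide, arm tips 6 mm above it. The point is where a 12 mm handle's axis rests (14 mm: 1.4 mm higher), 51 mm above the table. x: along the brush, away from the robot; y: to the left; z up.
- cradle_c (a point): One of 4 identical places of the empty rack, 70 mm apart in a row along y (letters in no order; the full rack is alike): black V-forks 55 mm before and behind this point, mouth 28 mm wide, arm tips 6 mm above it. The point is where a 12 mm handle's axis rests (14 mm: 1.4 mm higher), 51 mm above the table. x: along the brush, away from the robot; y: to the left; z up.
- cradle_d (a point): One of 4 identical places of the empty rack, 70 mm apart in a row along y (letters in no order; the full rack is alike): black V-forks 55 mm before and behind this point, mouth 28 mm wide, arm tips 6 mm above it. The point is where a 12 mm handle's axis rests (14 mm: 1.4 mm higher), 51 mm above the table. x: along the brush, away from the robot; y: to the left; z up.
- cup_mid (a point): White plastic water cup, 72 mm wide, 85 mm high, standing loose at the right; the point is at its centre, half-way up. Not to be disturbed.
- bottle_mid (a point): White paint bottle, 64 mm wide, 180 mm high, standing loose at the left; the point is at its centre, half-way up. Not to be disturbed.

How it is judged:
By the outcome, as a careful person would: the job done as asked, in the order asked, and still so for the second after the job is handed in, with the robot touching nothing.
It also fails if it takes over 93 s, if anything falls off the work surface, if the arm or the gripper's body presses on something with over 40 N, if the wrist force passes 120 N, or if a joint passes its speed limit or range.

## Working session

There is one attempt and no reset: what is moved stays moved. The work goes in short steps, Python scripts to look and compute and a tool call to move; the robot and the scene stay as the last step left them, time stands still between calls to the robot, and variables do not carry over. Pictures are saved under pics/ and viewed, at most 15 in all, crops included, and the job is handed in when it is done.

Besides the shell and the picture viewer there is one more tool, called after ">>>" as a command line: name --pt "numbers of a row" for each row, then --argument value for the rest. send_rows: Moves the arm, as the interface text tells. Its arguments: {"type":"object","properties":{"series":{"type":"array","items":{"type":"array","items":{"type":"number"}}},"newtons":{"type":"number"}},"required":["series"]}

```bash
mkdir -p pics
python3 - <<'E'
from rig import ctrl
import cv2
o=ctrl.get_obs();print(o['tool_pos'],o['orientation'],o['finger_gap'],ctrl.tip_reach,o['t'])
for n in ('scene','top'):
    d=ctrl.get_image(n);print(n,{k:d[k] for k in d if k!='image'})
    cv2.imwrite(f'pics/{n}0.png',d['image'][:,:,::-1])
E
```

```text
[0.1706701  0.57464015 0.22861877] [-4.52042623e-01 -3.10848233e+00  2.78212535e-03] 0.09283332054040672 0.011 0.0
scene {'fx': 389.6633641155238, 'fy': 389.6633641155238, 'cx': 281.32219681342383, 'cy': 208.54070886990647, 'origin': array([1.12861522, 0.66312359, 0.89638017]), 'rotation': array([0.39921846, 0.9996042 , 2.21426617])}
top {'fx': 477.61487091822386, 'fy': 477.61487091822386, 'cx': 283.50799956269975, 'cy': 206.60328007535173, 'origin': array([0.2331766 , 0.00788978, 1.57230745]), 'rotation': array([ 0.13094763, -0.14486993, -1.58818572])}
```

View pics/scene0.png

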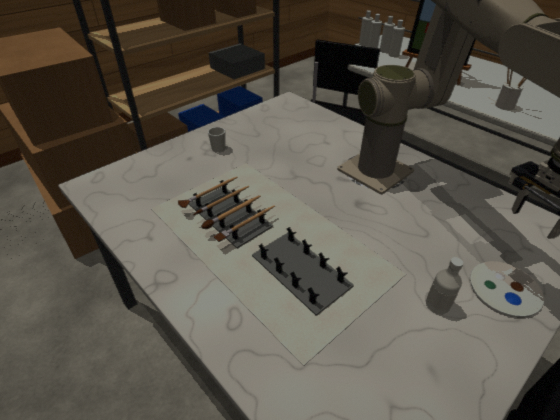

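View pics/top0.png

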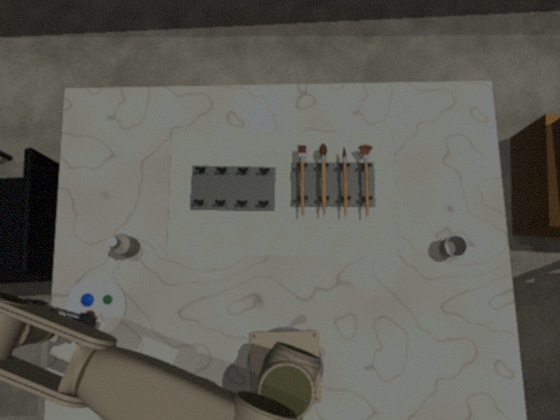

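The scene shows the empty rack on the left and the full rack on the right, with the bottle and cup well clear of both. In the top view the order from the left is flat (302), mop (323), round (345), fan (366). I'll enlarge the racks next.

```bash
cat > h.py <<'E'
import numpy as np, cv2
from scipy.spatial.transform import Rotation as R
def ray(d,u,v,z):
    M=R.from_rotvec(d['rotation']).as_matrix()
    r=M@np.array([(u-d['cx'])/d['fx'],-(v-d['cy'])/d['fy'],-1])
    o=np.array(d['origin']); return o+r*(z-o[2])/r[2]
def proj(d,p):
    q=R.from_rotvec(d['rotation']).as_matrix().T@(np.array(p)-d['origin'])
    return d['cx']+d['fx']*q[0]/-q[2], d['cy']-d['fy']*q[1]/-q[2]
E
python3 - <<'E'
import cv2
i=cv2.imread('pics/top0.png')[135:225,185:385]
i=cv2.convertScaleAbs(i,alpha=1.8)
cv2.imwrite('pics/top1.png',cv2.resize(i,None,fx=4,fy=4,interpolation=cv2.INTER_CUBIC))
E
```

```text
(no output)
```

View pics/top1.png

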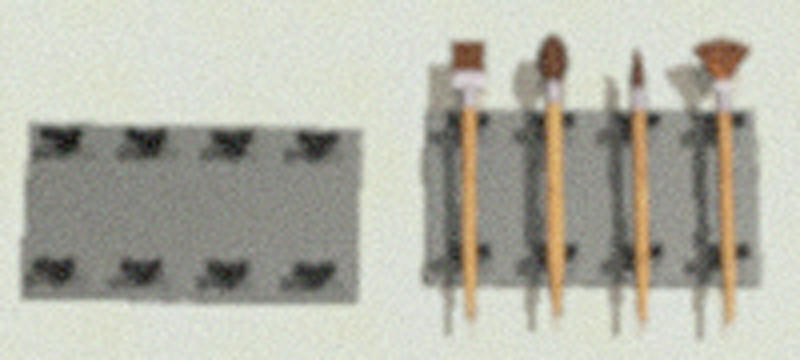

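Flat tail is at (471,318) and its tip at (468,42). The empty board's corners are at about (30,122), (362,128), (358,302), (22,298), and the full board's at (426,108), (757,111), (762,288), (424,285).

```bash
cat > m.py <<'E'
from h import *
from rig import ctrl
d=ctrl.get_image('top'); P=lambda u,v,z: ray(d,185+u/4,135+v/4,z)
L=dict(flat=234,mop=236,round=230,fan=239)
for n,t,h in (('flat',(471,318),(468,42)),('mop',(556,315),(552,36)),('round',(642,320),(637,50)),('fan',(729,322),(721,40))):
    a,b=P(*t,.051),P(*h,.051); l=np.linalg.norm(b-a); 
    print(n,(a+(b-a)*111/L[n]).round(4),'len',l.round(4),'yaw',np.arctan2((b-a)[1],(b-a)[0]).round(3))
for n,c in (('empty',[(30,122),(362,128),(358,302),(22,298)]),('full',[(426,108),(757,111),(762,288),(424,285)])):
    q=np.array([P(*x,.011) for x in c]); e1=q[1]-q[0]; e2=q[2]-q[3]
    print(n,q.mean(0).round(4),[np.arctan2(e[0],-e[1]).round(3) for e in (e1,e2)],np.linalg.norm(e1).round(3), np.linalg.norm(q[0]-q[3]).round(3),q.round(3).tolist())
# fork centres in the empty rack (z~.045)
for u,v in ((62,140),(146,142),(232,142),(318,143),(54,270),(141,270),(227,273),(315,272)): print(P(u,v,.045).round(3))
print(P((u),v,0)); print('cup',ray(d,452,246,.04),'bottle',ray(d,124,244,.09))
E
python3 m.py
```

```text
flat [ 0.5847 -0.0722  0.051 ] len 0.2313 yaw -0.019
mop [ 0.586  -0.1413  0.051 ] len 0.2341 yaw -0.023
round [ 0.5795 -0.211   0.051 ] len 0.2262 yaw -0.027
fan [ 0.5771 -0.281   0.051 ] len 0.2365 yaw -0.025
empty [0.5761 0.1573 0.011 ] [np.float64(-0.039), np.float64(-0.033)] 0.279 0.15 [[0.656, 0.294, 0.011], [0.645, 0.015, 0.011], [0.497, 0.021, 0.011], [0.506, 0.299, 0.011]]
full [ 0.5815 -0.1768  0.011 ] [np.float64(-0.03), np.float64(-0.03)] 0.28 0.152 [[0.662, -0.039, 0.011], [0.653, -0.319, 0.011], [0.501, -0.315, 0.011], [0.51, -0.034, 0.011]]
[0.631 0.261 0.045]
[0.628 0.192 0.045]
[0.627 0.122 0.045]
[0.624 0.051 0.045]
[0.523 0.267 0.045]
[0.521 0.197 0.045]
[0.517 0.127 0.045]
[0.516 0.055 0.045]
[0.52482996 0.0566472  0.        ]
cup [ 0.36382949 -0.54815424  0.04      ] bottle [0.38800944 0.48907088 0.09      ]
```

```bash
cat > go.py <<'E'
import sys
from h import *
from rig import ctrl
def go(x,y,z,yaw):
    "cm shift in tool axes and turn to TCP (x,y,z), tool down, tool y along rack y"
    o=ctrl.get_obs(); T=R.from_rotvec(o['orientation'])
    c,s=np.cos(yaw),np.sin(yaw)
    W=R.from_matrix(np.array([[-c,-s,0],[-s,c,0],[0,0,-1]]).T)
    print('cm',(T.inv().apply(np.array([x,y,z])-o['tool_pos'])*100).round(2),'turn',(T.inv()*W).as_rotvec().round(3),'tcp',o['tool_pos'].round(4),'t',round(o['t'],2),'gap',round(o['finger_gap'],4),'F',o['force'].round(1))
if __name__=='__main__':
    a=list(map(float,sys.argv[1:]))
    for i in range(0,len(a),4): go(*a[i:i+4])
E
python3 go.py .576 .158 .28 -.036
```

```text
cm [-50.72 -28.41  -5.08] turn [-0.001 -0.    -0.253] tcp [0.1707 0.5748 0.2288] t 0.15 gap 0.0928 F [-0.5 -0.2  0.2]
```

>>> send_rows --pt "0 0 -5 0 0 0 -0.05" --pt "-6 -3.4 -5.1 0 0 -0.05 -0.05" --pt "-11.5 -6.4 -5.1 0 0 -0.1 -0.05" --pt "-17 -9.5 -5.1 0 0 -0.15 -0.05" --pt "-23 -12.9 -5.1 0 0 -0.2 -0.05" --pt "-28.5 -16 -5.1 0 0 -0.25 -0.05" --pt "-34 -19 -5.1 0 0 -0.25 -0.05" --pt "-39.5 -22 -5.1 0 0 -0.25 -0.05" --pt "-45 -25.2 -5.1 0 0 -0.25 -0.05" --pt "-50.7 -28.4 -5.1 0 0 -0.25 -0.05"

```text
t: 1.4
tool_pos: [0.5641, 0.1702, 0.2804]
orientation: [-0.061, -3.141, -0.0]
force: [-0.2, 1.2, 0.4]
finger_gap: 0.0442
grasp_force: 0.0
```

```bash
cat > look.py <<'E'
import sys,pickle
from h import *
from rig import ctrl
d=ctrl.get_image('wrist');n=sys.argv[1]
pickle.dump(d,open(f'pics/{n}.pkl','wb'))
cv2.imwrite(f'pics/{n}.png',cv2.resize(cv2.convertScaleAbs(d['image'][:,:,::-1],alpha=1.5),(800,600),interpolation=cv2.INTER_CUBIC))
print(d['origin'],d['rotation'])
E
python3 look.py w0; python3 go.py .582 -.177 .28 -.027
```

```text
[0.49626382 0.17334795 0.43505732] [-0.19644704 -0.18700276  1.52406125]
cm [ -2.88 -34.01   0.08] turn [-0.004  0.001 -0.016] tcp [0.568  0.164  0.2796] t 1.45 gap 0.0443 F [-1.5 -5.  -0.9]
```

View pics/w0.png

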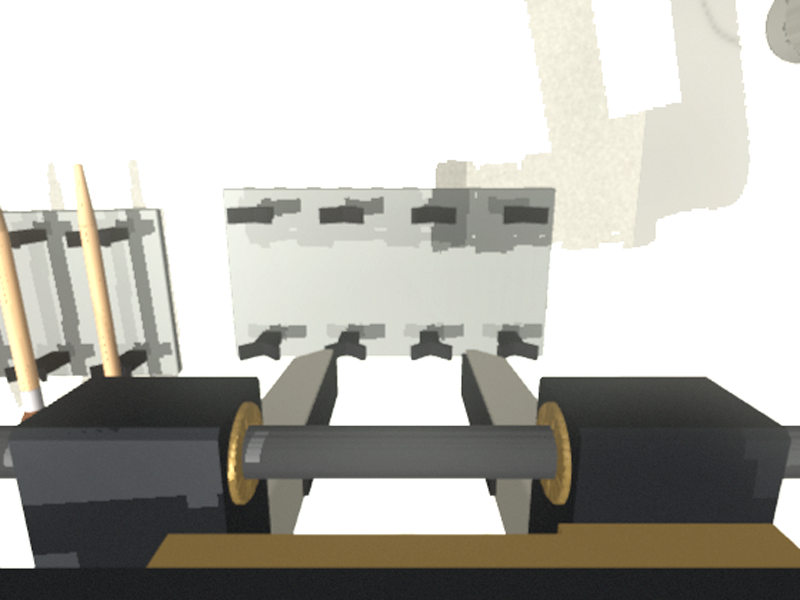

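The wrist view shows the empty rack: the robot-side forks have centres at about (250,210), (342,211), (434,211), (528,210), and the board corners are at (224,188), (555,188), (542,356), (240,356). The arm was still settling during this shot.

Run:
```python
from h import *; import pickle
d=pickle.load(open('pics/w0.pkl','rb')); P=lambda u,v,z: ray(d,u*.7,v*.7,z)
f=[P(u,v,.055) for u,v in ((250,211),(342,211),(434,211),(528,211))]
g=[P(u,v,.055) for u,v in ((262,346),(348,345),(432,344),(516,344))]
print(np.round(f,4)[:,:2].tolist(),np.round(g,4)[:,:2].tolist())
q=np.array([P(u,v,.011) for u,v in ((224,188),(555,188),(542,356),(240,356))])
print(q.round(4).tolist(),q.mean(0))
```

```text
[[0.5144, 0.0596], [0.5171, 0.1291], [0.5197, 0.1986], [0.5225, 0.2695]] [[0.6218, 0.0573], [0.6236, 0.1269], [0.6254, 0.1947], [0.628, 0.2624]]
[[0.4968, 0.0269, 0.011], [0.5075, 0.3026, 0.011], [0.6556, 0.2965, 0.011], [0.6451, 0.0229, 0.011]] [0.57625309 0.16222661 0.011     ]
```

>>> send_rows --pt "-0.5 -5 0 0 0 0 -0.05" --pt "-1 -10 0 0 0 -0.01 -0.05" --pt "-1.5 -15 0 0 0 -0.01 -0.05" --pt "-2 -20 0 0 0 -0.01 -0.05" --pt "-2.4 -25 0 0 0 -0.01 -0.05" --pt "-2.9 -30 0 0 0 -0.01 -0.05" --pt "-2.9 -34 0 0 0 -0.01 -0.05" --pt "-2.9 -34 0 0 0 -0.01 -0.05" --pt "-2.9 -34 0 0 0 -0.01 -0.05" --pt "-2.9 -34 0 0 0 -0.01 -0.05"

```text
t: 2.7
tool_pos: [0.5789, -0.1677, 0.2806]
orientation: [-0.043, -3.141, -0.001]
force: [-0.5, -0.0, 0.1]
finger_gap: 0.0444
grasp_force: 0.0
```

```bash
python3 look.py w1; python3 go.py .582 -.177 .28 -.027
```

```text
[ 0.51108898 -0.16535165  0.43522562] [-0.19560011 -0.18864739  1.53542617]
cm [-0.32 -0.92  0.07] turn [ 0.  0. -0.] tcp [ 0.579  -0.1677  0.2807] t 2.75 gap 0.0443 F [-0.2 -0.1 -0.4]
```

View pics/w1.png

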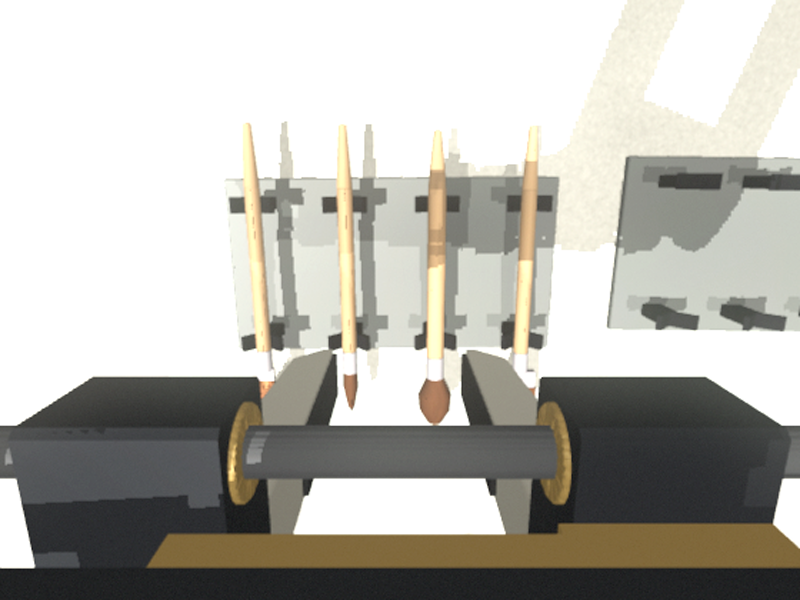

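The wrist view shows all four brushes. Tails are at about (248,124), (343,126), (437,131), (533,127) for fan, round, mop, flat. The handles cross the far forks at (264,335), (349,333), (435,336), (522,335).

```bash
python3 - <<'E'
from h import *; import pickle
d=pickle.load(open('pics/w1.pkl','rb')); P=lambda u,v,z: ray(d,u*.7,v*.7,z)
for n,a,b in (('fan',(248,124),(264,335)),('round',(343,126),(349,333)),('mop',(437,131),(435,336)),('flat',(533,127),(522,335))):
    A,B=P(*a,.051),P(*b,.051);e=(B-A)/np.linalg.norm(B-A); print(n,(A+.111*e).round(4),np.arctan2(e[1],e[0]).round(3))
f=[P(u,v,.055) for u,v in ((253,201),(345,201),(437,200),(530,200))]
print(np.round(f,4)[:,:2].tolist(), np.mean(f,0))
q=np.array([P(u,v,.011) for u,v in ((226,179),(558,177),(547,348),(239,348))])
print(q.round(4).tolist(),q.mean(0))
E
python3 go.py .582 -.073 .12 -.029  .582 -.073 .043 -.029
```

```text
fan [ 0.5791 -0.2775  0.051 ] -0.021
round [ 0.5823 -0.2083  0.051 ] -0.024
mop [ 0.5877 -0.1388  0.051 ] -0.019
flat [ 0.5868 -0.0682  0.051 ] -0.017
[[0.5232, -0.2759], [0.5251, -0.2066], [0.5262, -0.1375], [0.5281, -0.0676]] [ 0.52568749 -0.17188927  0.055     ]
[[0.5062, -0.3093, 0.011], [0.512, -0.0338, 0.011], [0.6615, -0.0361, 0.011], [0.6541, -0.3141, 0.011]] [ 0.58347141 -0.17331562  0.011     ]
cm [-0.04  9.47 16.07] turn [0.    0.    0.002] tcp [ 0.579  -0.1677  0.2807] t 2.75 gap 0.0443 F [-0.2 -0.1 -0.4]
cm [-0.04  9.47 23.77] turn [0.    0.    0.002] tcp [ 0.579  -0.1677  0.2807] t 2.75 gap 0.0443 F [-0.2 -0.1 -0.4]
```

>>> send_rows --pt "-0.3 5 0 0 0 0 -0.05" --pt "-0.3 9.8 2 0 0 0 -0.05" --pt "-0.3 9.8 7 0 0 0 -0.05" --pt "-0.3 9.8 12 0 0 0 -0.05" --pt "-0.3 9.8 16 0 0 0 -0.05" --pt "-0.3 9.8 19.5 0 0 0 -0.05" --pt "-0.3 9.8 22 0 0 0 -0.05" --pt "-0.3 9.8 23.8 0 0 0 -0.05" --pt "-0.3 9.8 23.8 0 0 0 -0.05" --pt "-0.3 9.8 23.8 0 0 0 -0.05"

```text
t: 4.0
tool_pos: [0.5856, -0.071, 0.0439]
orientation: [0.045, 3.14, -0.001]
force: [-0.4, -0.6, 0.8]
finger_gap: 0.0441
grasp_force: 0.0
```

```bash
python3 look.py w2; python3 go.py .585 -.07 .043 -.024
```

```text
[ 0.51743013 -0.06850267  0.19841731] [-0.19759696 -0.18942166  1.53433286]
cm [0.08 0.11 0.12] turn [-0.     0.002 -0.005] tcp [ 0.5858 -0.0712  0.0442] t 4.05 gap 0.0439 F [ 0.3 -0.3 -0. ]
```

View pics/w2.png

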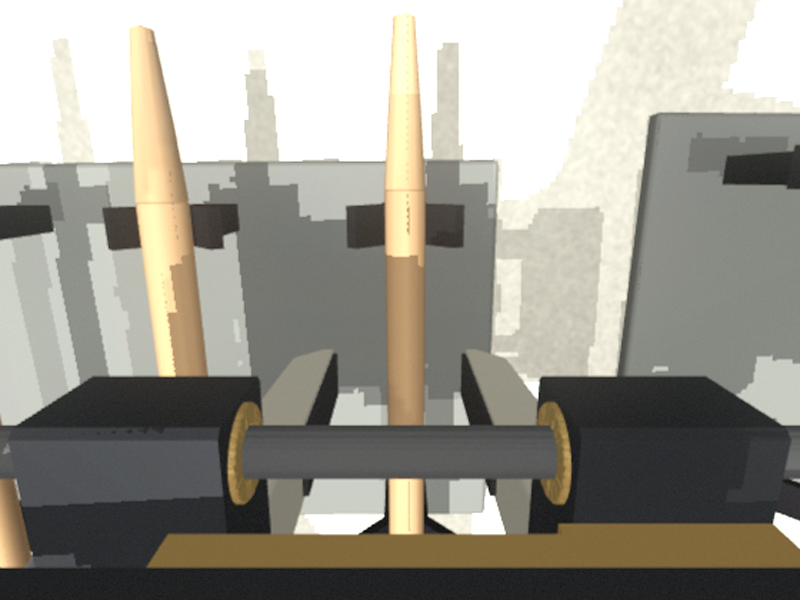

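The handle stands between the open fingers, at about (405,400), so I'll close and lift.

>>> send_rows --pt "0.1 0.1 0.1 0 0 0 -0.05" --pt "0.1 0.1 0.1 0 0 0 -1" --pt "0.1 0.1 0.1 0 0 0 -1" --pt "0.1 0.1 0.1 0 0 0 -1" --pt "0.1 0.1 0.1 0 0 0 -1" --pt "0.1 0.1 -1 0 0 0 -1" --pt "0.1 0.1 -4 0 0 0 -1" --pt "0.1 0.1 -8 0 0 0 -1" --pt "0.1 0.1 -9 0 0 0 -1" --pt "0.1 0.1 -9 0 0 0 -1" --newtons 20

```text
t: 5.3
tool_pos: [0.5842, -0.0703, 0.1334]
orientation: [0.045, 3.14, -0.001]
force: [-0.5, 0.3, -0.8]
finger_gap: 0.0111
grasp_force: 20.0
```

```bash
python3 go.py .5785 .265 .133 -.037 .5785 .265 .044 -.037
```

```text
cm [1.54e+00 3.35e+01 2.00e-02] turn [-0.     0.002  0.008] tcp [ 0.5842 -0.0703  0.1334] t 5.3 gap 0.0111 F [-0.5  0.3 -0.8]
cm [ 1.55 33.5   8.92] turn [-0.     0.002  0.008] tcp [ 0.5842 -0.0703  0.1334] t 5.3 gap 0.0111 F [-0.5  0.3 -0.8]
```

>>> send_rows --pt "0.3 5 0 0 0 0 -1" --pt "0.5 11 0 0 0 0 -1" --pt "0.8 17 0 0 0 0 -1" --pt "1.1 23 0 0 0 0 -1" --pt "1.3 28 0 0 0 0.01 -1" --pt "1.5 32 0 0 0 0.01 -1" --pt "1.6 33.5 0 0 0 0.01 -1" --pt "1.6 33.5 0 0 0 0.01 -1" --pt "1.6 33.5 3 0 0 0.01 -1" --pt "1.6 33.5 5 0 0 0.01 -1"

```text
t: 6.55
tool_pos: [0.5768, 0.2633, 0.0807]
orientation: [-0.063, -3.139, 0.002]
force: [-0.0, -0.4, -0.4]
finger_gap: 0.0114
grasp_force: 20.0
```

```bash
python3 look.py w3; python3 go.py .5785 .265 .044 -.037
```

```text
[0.50928493 0.26672702 0.23541873] [-0.19632164 -0.18450742  1.52285965]
cm [-0.35  0.24  3.35] turn [-0.003 -0.006 -0.003] tcp [0.5751 0.2628 0.0775] t 6.6 gap 0.0116 F [-1.8 -0.9 -2.1]
```

View pics/w3.png

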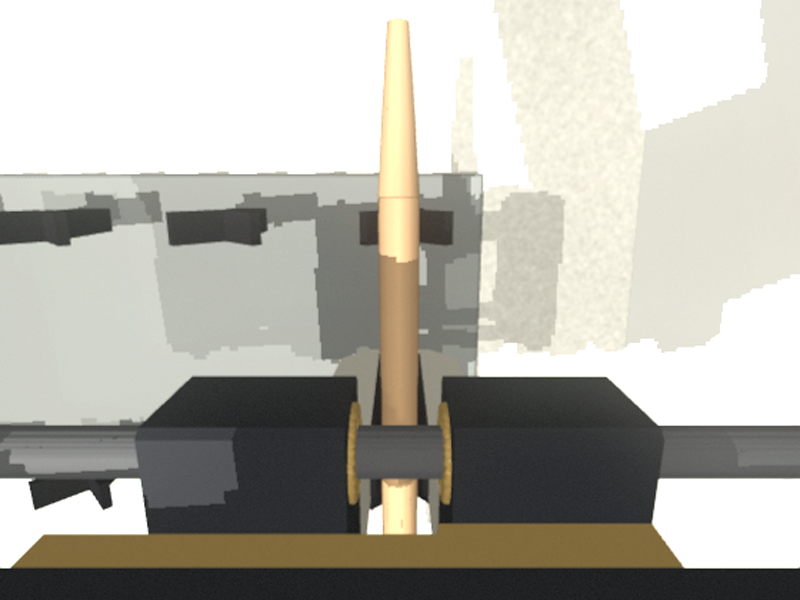

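The brush is above the leftmost place. The robot-side fork spans about 360–453 at row 211, so I'll compare it with the same fork in the grasp picture, where it spanned 347–463 at row 205.

Run:
```python
from h import *; import pickle
for n,u,v in (('w2',405,205),('w3',406,211)):
    d=pickle.load(open(f'pics/{n}.pkl','rb')); print(n,ray(d,u*.7,v*.7,.055).round(4))
d=pickle.load(open('pics/w3.pkl','rb'))
print([ (np.array(proj(d,(.5768-.06*np.cos(.037),.2633+y,.086)))/.7).round(1) for y in (0,.002)])
for u,v in ((217,211),): print(ray(d,u*.7,v*.7,.055))
```

```text
w2 [ 0.5246 -0.0672  0.055 ]
w3 [0.5197 0.2684 0.055 ]
[array([389.6, 207.9]), array([396.4, 207.6])]
[0.51704363 0.20061444 0.055     ]
```

>>> send_rows --pt "-0.15 0 1 0 0 0 -1" --pt "-0.15 0 2 0 0 0 -1" --pt "-0.15 0 3 0 0 0 -1" --pt "-0.15 0 3.9 0 0 0 -1" --pt "-0.15 0 4 0 0 0 -1" --pt "-0.15 0 4 0 0 0 -1" --pt "-0.15 0 4 0 0 0 -0.8" --pt "-0.15 0 4 0 0 0 -0.5" --pt "-0.15 0 4 0 0 0 -0.05" --pt "-0.15 0 4 0 0 0 -0.05"

```text
t: 7.85
tool_pos: [0.5789, 0.2652, 0.0428]
orientation: [0.061, 3.141, 0.0]
force: [0.4, -0.6, 1.4]
finger_gap: 0.0368
grasp_force: 0.0
```

```bash
python3 look.py w4; python3 go.py .585 -.14 .133 -.024 .585 -.14 .044 -.024
```

```text
[0.51102355 0.26839821 0.19736623] [-0.19677713 -0.18724372  1.52411408]
cm [ -2.18 -40.47  -9.03] turn [ 0.     0.    -0.015] tcp [0.5789 0.2652 0.0427] t 7.9 gap 0.0405 F [-0.   0.3  0.1]
cm [ -2.18 -40.47  -0.13] turn [ 0.     0.    -0.015] tcp [0.5789 0.2652 0.0427] t 7.9 gap 0.0405 F [-0.   0.3  0.1]
```

View pics/w4.png

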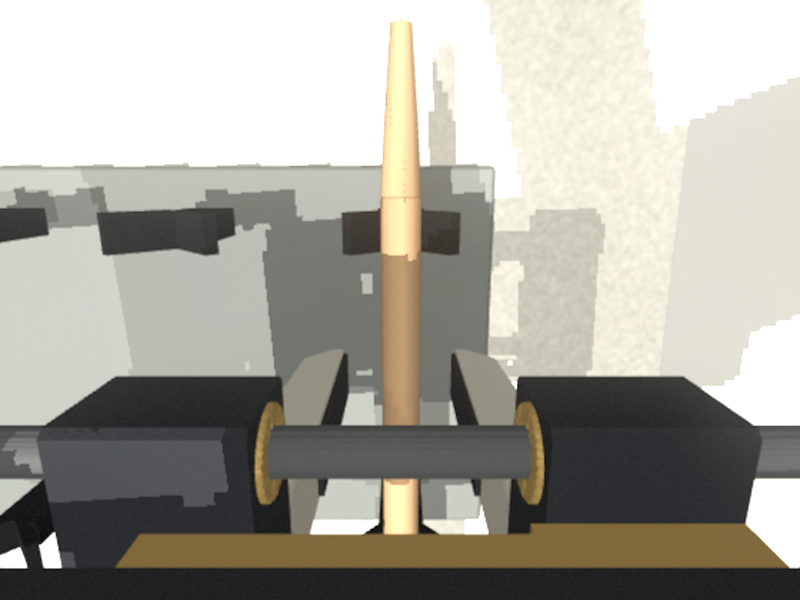

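The flat brush lies centred in the fork (401 against 401) and its axial position matches the picture before. Next is the mop.

>>> send_rows --pt "0 0 -4 0 0 0 -0.05" --pt "0 0 -9 0 0 0 -0.05" --pt "-0.3 -6 -9 0 0 0 -0.05" --pt "-0.6 -12 -9 0 0 0 -0.05" --pt "-1 -18 -9 0 0 0 -0.05" --pt "-1.3 -24 -9 0 0 -0.01 -0.05" --pt "-1.6 -30 -9 0 0 -0.015 -0.05" --pt "-1.9 -36 -9 0 0 -0.015 -0.05" --pt "-2.1 -40.5 -9 0 0 -0.015 -0.05" --pt "-2.1 -40.5 -9 0 0 -0.015 -0.05"

```text
t: 9.15
tool_pos: [0.5838, -0.1436, 0.1327]
orientation: [0.044, 3.141, -0.001]
force: [0.6, 0.7, 0.7]
finger_gap: 0.0443
grasp_force: 0.0
```

>>> send_rows --pt "0 0 2 0 0 0 -0.05" --pt "0 0 6 0 0 0 -0.05" --pt "0 0 8.8 0 0 0 -0.05" --pt "0 0 8.9 0 0 0 -0.05" --pt "0 0 8.9 0 0 0 -0.05" --pt "0 0 8.9 0 0 0 -0.05" --pt "0 0 8.9 0 0 0 -1" --pt "0 0 8.9 0 0 0 -1" --pt "0 0 8.9 0 0 0 -1" --pt "0 0 8.9 0 0 0 -1"

```text
t: 10.4
tool_pos: [0.5842, -0.1391, 0.0439]
orientation: [0.037, 3.141, 0.003]
force: [-0.5, 6.2, 3.4]
finger_gap: 0.0132
grasp_force: 20.0
```

```bash
python3 go.py .584 -.14 .044 -.024 .577 .1954 .135 -.037 .577 .1954 .044 -.037; python3 look.py w5
```

```text
cm [ 0.02 -0.09 -0.01] turn [0.002 0.    0.   ] tcp [ 0.5842 -0.1391  0.0439] t 10.4 gap 0.0132 F [-0.5  6.2  3.4]
cm [ 1.52 33.44 -9.05] turn [0.002 0.    0.013] tcp [ 0.5842 -0.1391  0.0439] t 10.4 gap 0.0132 F [-0.5  6.2  3.4]
cm [ 1.52 33.42  0.05] turn [0.002 0.    0.013] tcp [ 0.5842 -0.1391  0.0439] t 10.4 gap 0.0132 F [-0.5  6.2  3.4]
[ 0.51632931 -0.13724883  0.1984561 ] [-0.19414095 -0.19055043  1.53874958]
```

View pics/w5.png

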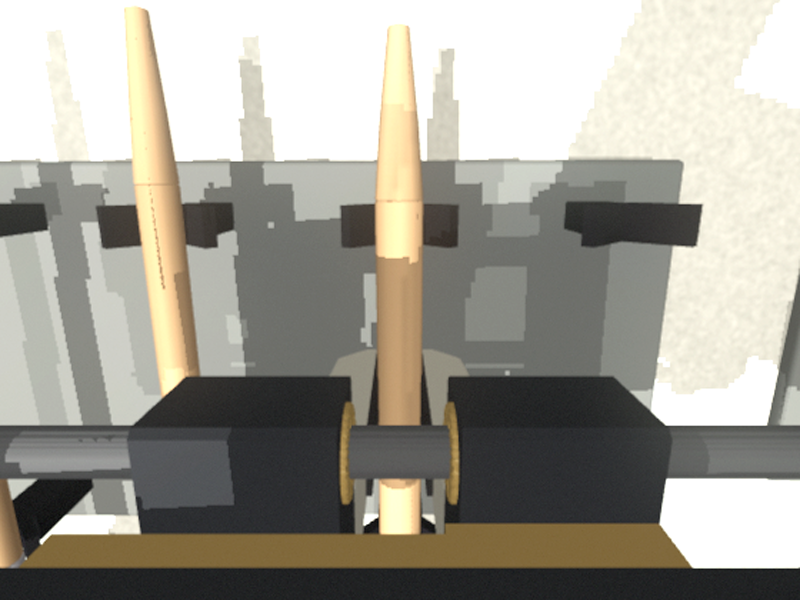

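The mop is gripped. Its tail shows at row 26, about 3 mm further ahead than the flat brush's was, so I'll place it 2 mm further back.

>>> send_rows --pt "0 0 -2 0 0 0 -1" --pt "0 0 -6 0 0 0 -1" --pt "0 0 -9 0 0 0 -1" --pt "0.3 5 -9 0 0 0 -1" --pt "0.6 11 -9 0 0 0 -1" --pt "0.9 17 -9 0 0 0 -1" --pt "1.2 23 -9 0 0 0.01 -1" --pt "1.5 29 -9 0 0 0.013 -1" --pt "1.7 33.5 -9 0 0 0.013 -1" --pt "1.7 33.5 -9 0 0 0.013 -1"

```text
t: 11.7
tool_pos: [0.575, 0.1981, 0.135]
orientation: [0.051, 3.14, 0.001]
force: [0.0, -0.2, -0.1]
finger_gap: 0.0135
grasp_force: 20.0
```

>>> send_rows --pt "0 0 2 0 0 0 -1" --pt "0 0 5 0 0 0 -1" --pt "0 0 7 0 0 0 -1" --pt "0 0 8.5 0 0 0 -1" --pt "0 0 9 0 0 0 -1" --pt "0 0 9 0 0 0 -1" --pt "0 0 9 0 0 0 -0.8" --pt "0 0 9 0 0 0 -0.5" --pt "0 0 9 0 0 0 -0.05" --pt "0 0 9 0 0 0 -0.05"

```text
t: 12.95
tool_pos: [0.5751, 0.1948, 0.0437]
orientation: [0.058, 3.141, -0.0]
force: [0.3, -0.6, -1.3]
finger_gap: 0.0387
grasp_force: 0.0
```

```bash
python3 look.py w6; python3 go.py .582 -.21 .133 -.024 .582 -.21 .0435 -.024
```

```text
[0.50727522 0.19791184 0.19828001] [-0.19676866 -0.18723318  1.52603383]
cm [ -2.18 -40.44  -8.93] turn [-0.     0.    -0.013] tcp [0.5751 0.1949 0.0437] t 13.0 gap 0.0415 F [ 0.8  0.4 -0.3]
cm [-2.180e+00 -4.044e+01  2.000e-02] turn [-0.     0.    -0.013] tcp [0.5751 0.1949 0.0437] t 13.0 gap 0.0415 F [ 0.8  0.4 -0.3]
```

View pics/w6.png

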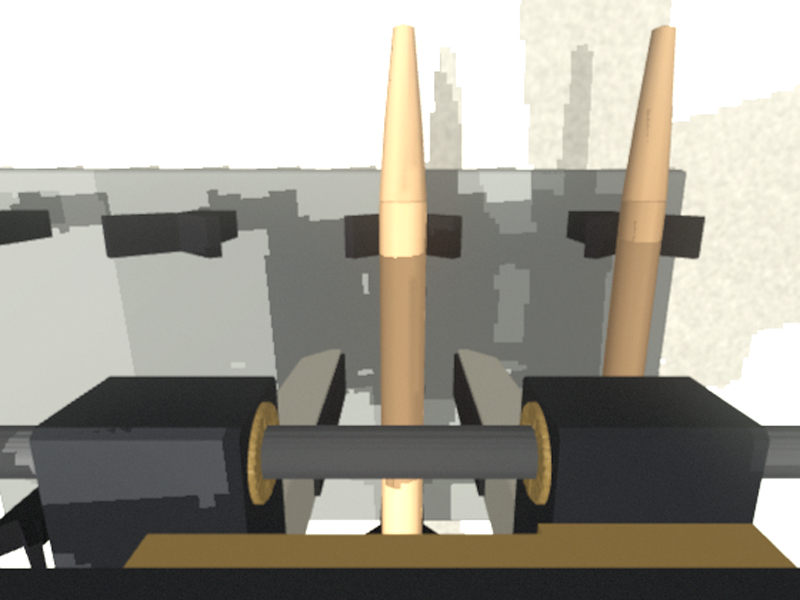

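The mop is centred in its fork, and its tail-to-fork distance (26 to 212) matches the flat brush's. Next is the round brush.

>>> send_rows --pt "0 0 -4 0 0 0 -0.05" --pt "0 0 -9 0 0 0 -0.05" --pt "-0.3 -6 -9 0 0 0 -0.05" --pt "-0.6 -12 -9 0 0 0 -0.05" --pt "-1 -18 -9 0 0 0 -0.05" --pt "-1.3 -24 -9 0 0 -0.01 -0.05" --pt "-1.6 -30 -9 0 0 -0.013 -0.05" --pt "-1.9 -36 -9 0 0 -0.013 -0.05" --pt "-2.2 -40.5 -9 0 0 -0.013 -0.05" --pt "-2.2 -40.5 -9 0 0 -0.013 -0.05"

```text
t: 14.25
tool_pos: [0.5817, -0.214, 0.1336]
orientation: [0.044, 3.141, -0.001]
force: [0.9, -0.3, -0.5]
finger_gap: 0.044
grasp_force: 0.0
```

>>> send_rows --pt "0 0 2 0 0 0 -0.05" --pt "0 0 6 0 0 0 -0.05" --pt "0 0 8.8 0 0 0 -0.05" --pt "0 0 9 0 0 0 -0.05" --pt "0 0 9 0 0 0 -0.05" --pt "0 0 9 0 0 0 -0.05" --pt "0 0 9 0 0 0 -1" --pt "0 0 9 0 0 0 -1" --pt "0 0 9 0 0 0 -1" --pt "0 0 9 0 0 0 -1"

```text
t: 15.5
tool_pos: [0.5823, -0.209, 0.0438]
orientation: [-0.037, -3.141, -0.004]
force: [-1.2, 4.6, 3.0]
finger_gap: 0.0115
grasp_force: 20.0
```

```bash
python3 look.py w7; python3 go.py .582 -.21 .0435 -.024  .5744 .1255 .0435 -.037
```

```text
[ 0.51439051 -0.20728975  0.19838492] [-0.19356404 -0.19082826  1.53866551]
cm [ 0.02 -0.09  0.03] turn [ 0.002 -0.     0.   ] tcp [ 0.5823 -0.2091  0.0438] t 15.55 gap 0.0114 F [-0.7  6.4  4.1]
cm [ 1.58 33.43  0.1 ] turn [ 0.002 -0.     0.013] tcp [ 0.5823 -0.2091  0.0438] t 15.55 gap 0.0114 F [-0.7  6.4  4.1]
```

View pics/w7.png

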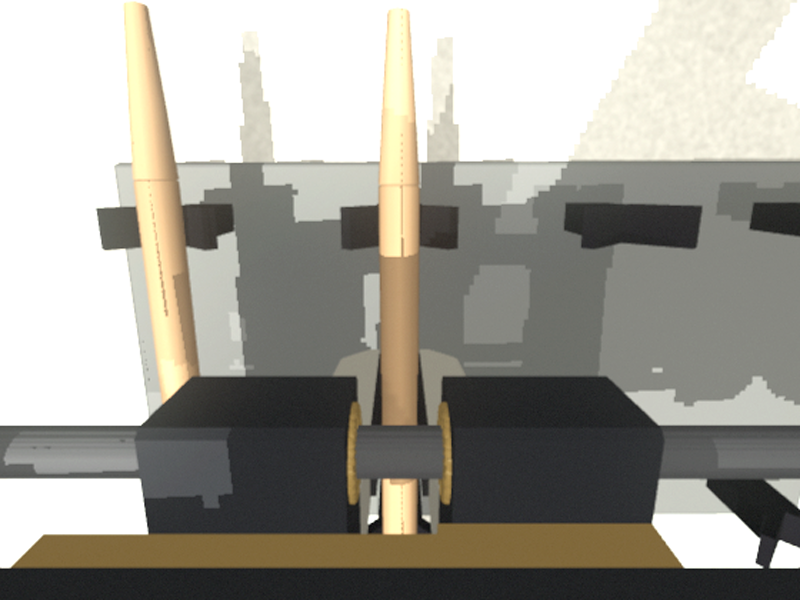

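The round brush is gripped: tail at row 10, fork at 206, so it sits about 1.5–2 mm back. I'll place it slightly forward.

>>> send_rows --pt "0 0 -2 0 0 0 -1" --pt "0 0 -6 0 0 0 -1" --pt "0 0 -9 0 0 0 -1" --pt "0.3 5 -9 0 0 0 -1" --pt "0.5 11 -9 0 0 0 -1" --pt "0.7 17 -9 0 0 0 -1" --pt "1 23 -9 0 0 0.01 -1" --pt "1.3 29 -9 0 0 0.013 -1" --pt "1.4 33.5 -9 0 0 0.013 -1" --pt "1.4 33.5 -9 0 0 0.013 -1"

```text
t: 16.8
tool_pos: [0.5763, 0.1277, 0.1351]
orientation: [0.051, 3.139, 0.001]
force: [-0.8, -0.8, -1.4]
finger_gap: 0.0114
grasp_force: 20.0
```

>>> send_rows --pt "0 0 2 0 0 0 -1" --pt "0 0 5 0 0 0 -1" --pt "0 0 7 0 0 0 -1" --pt "0 0 8.5 0 0 0 -1" --pt "0 0 9.1 0 0 0 -1" --pt "0 0 9.1 0 0 0 -1" --pt "0 0 9.1 0 0 0 -0.8" --pt "0 0 9.1 0 0 0 -0.5" --pt "0 0 9.1 0 0 0 -0.05" --pt "0 0 9.1 0 0 0 -0.05"

```text
t: 18.05
tool_pos: [0.5763, 0.1244, 0.0427]
orientation: [0.058, 3.141, -0.0]
force: [-0.1, 0.7, -0.6]
finger_gap: 0.0365
grasp_force: 0.0
```

```bash
python3 look.py w8; python3 go.py .58 -.279 .133 -.024 .58 -.279 .0435 -.024
```

```text
[0.50843468 0.12750541 0.19729287] [-0.1969278  -0.18734138  1.52583745]
cm [ -1.87 -40.31  -9.03] turn [-0.     0.    -0.013] tcp [0.5763 0.1245 0.0427] t 18.1 gap 0.0405 F [-0.3  0.2  0.2]
cm [ -1.87 -40.31  -0.08] turn [-0.     0.    -0.013] tcp [0.5763 0.1245 0.0427] t 18.1 gap 0.0405 F [-0.3  0.2  0.2]
```

View pics/w8.png

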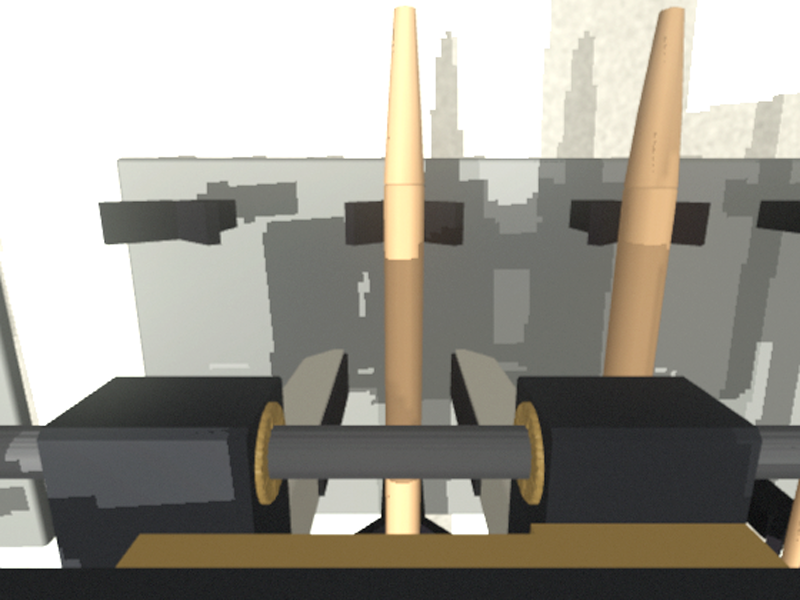

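The round brush is seated and centred, with its tail at row 8 and the fork at 203. Next is the fan.

>>> send_rows --pt "0 0 -4 0 0 0 -0.05" --pt "0 0 -9 0 0 0 -0.05" --pt "-0.3 -6 -9 0 0 0 -0.05" --pt "-0.6 -12 -9 0 0 0 -0.05" --pt "-0.9 -18 -9 0 0 0 -0.05" --pt "-1.2 -24 -9 0 0 -0.01 -0.05" --pt "-1.5 -30 -9 0 0 -0.013 -0.05" --pt "-1.7 -36 -9 0 0 -0.013 -0.05" --pt "-1.9 -40.3 -9 0 0 -0.013 -0.05" --pt "-1.9 -40.3 -9 0 0 -0.013 -0.05"

```text
t: 19.35
tool_pos: [0.5796, -0.2822, 0.1325]
orientation: [0.044, 3.141, -0.001]
force: [0.0, 0.9, 0.0]
finger_gap: 0.0444
grasp_force: 0.0
```

>>> send_rows --pt "0 0 2 0 0 0 -0.05" --pt "0 0 6 0 0 0 -0.05" --pt "0 0 8.8 0 0 0 -0.05" --pt "0 0 8.9 0 0 0 -0.05" --pt "0 0 8.9 0 0 0 -0.05" --pt "0 0 8.9 0 0 0 -0.05" --pt "0 0 8.9 0 0 0 -1" --pt "0 0 8.9 0 0 0 -1" --pt "0 0 8.9 0 0 0 -1" --pt "0 0 8.9 0 0 0 -1"

```text
t: 20.6
tool_pos: [0.5803, -0.2788, 0.0437]
orientation: [0.038, 3.141, -0.0]
force: [-0.2, 0.0, 1.8]
finger_gap: 0.0115
grasp_force: 20.0
```

```bash
python3 look.py w9; python3 go.py .58 -.279 .0435 -.024  .5718 .0555 .0435 -.037
```

```text
[ 0.51240267 -0.27667916  0.19832321] [-0.19588451 -0.18877478  1.53895674]
cm [ 0.03 -0.01  0.02] turn [-0.  0.  0.] tcp [ 0.5803 -0.2789  0.0437] t 20.65 gap 0.0111 F [ 0.5 -1.5  0.2]
cm [1.650e+00 3.341e+01 2.000e-02] turn [-0.     0.     0.013] tcp [ 0.5803 -0.2789  0.0437] t 20.65 gap 0.0111 F [ 0.5 -1.5  0.2]
```

View pics/w9.png

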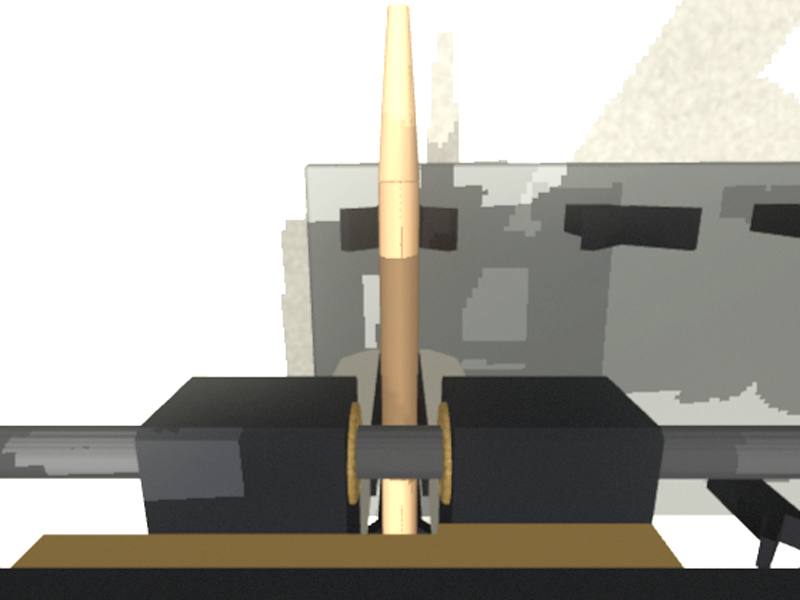

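The fan is gripped (tail at row 6, fork at 206, about 3 mm back). I'll place it a little forward.

>>> send_rows --pt "0 0 -2 0 0 0 -1" --pt "0 0 -6 0 0 0 -1" --pt "0 0 -9 0 0 0 -1" --pt "0.3 5 -9 0 0 0 -1" --pt "0.5 11 -9 0 0 0 -1" --pt "0.7 17 -9 0 0 0 -1" --pt "1 23 -9 0 0 0.01 -1" --pt "1.3 29 -9 0 0 0.013 -1" --pt "1.4 33.5 -9 0 0 0.013 -1" --pt "1.4 33.5 -9 0 0 0.013 -1"

```text
t: 21.9
tool_pos: [0.5744, 0.0598, 0.1353]
orientation: [0.051, 3.14, 0.001]
force: [-0.5, -0.2, -0.0]
finger_gap: 0.0113
grasp_force: 20.0
```

>>> send_rows --pt "0 0 2 0 0 0 -1" --pt "0 0 5 0 0 0 -1" --pt "0 0 7 0 0 0 -1" --pt "0 0 8.5 0 0 0 -1" --pt "0 0 9.1 0 0 0 -1" --pt "0 0 9.1 0 0 0 -1" --pt "0 0 9.1 0 0 0 -0.8" --pt "0 0 9.1 0 0 0 -0.5" --pt "0 0 9.1 0 0 0 -0.05" --pt "0 0 9.1 0 0 0 -0.05"

```text
t: 23.15
tool_pos: [0.5746, 0.0566, 0.0429]
orientation: [0.058, 3.14, 0.0]
force: [0.2, 1.5, 0.2]
finger_gap: 0.0369
grasp_force: 0.0
```

>>> send_rows --pt "0 0 -2 0 0 0 -0.05" --pt "0 0 -6 0 0 0 -0.05" --pt "0 0 -11 0 0 0 -0.05" --pt "0 0 -17 0 0 0 -0.05" --pt "0 0 -23 0 0 0 -0.05" --pt "2 5 -23 0 0 0 -0.05" --pt "4 10 -23 0 0 0 -0.05" --pt "4 10 -23 0 0 0 -0.05" --pt "4 10 -23 0 0 0 -0.05" --pt "4 10 -23 0 0 0 -0.05"

```text
t: 24.4
tool_pos: [0.5384, 0.1569, 0.273]
orientation: [0.06, 3.141, -0.0]
force: [-0.1, -0.2, 0.2]
finger_gap: 0.0442
grasp_force: 0.0
```

```bash
python3 look.py w10
python3 - <<'E'
from rig import ctrl; import cv2
i=ctrl.get_image('scene')['image'][:,:,::-1][110:330,150:470]
cv2.imwrite('pics/s10.png',cv2.resize(cv2.convertScaleAbs(i,alpha=1.5),None,fx=2.5,fy=2.5,interpolation=cv2.INTER_CUBIC))
E
```

```text
[0.47046292 0.16003733 0.427609  ] [-0.19716264 -0.18727322  1.52488504]
```

View pics/w10.png

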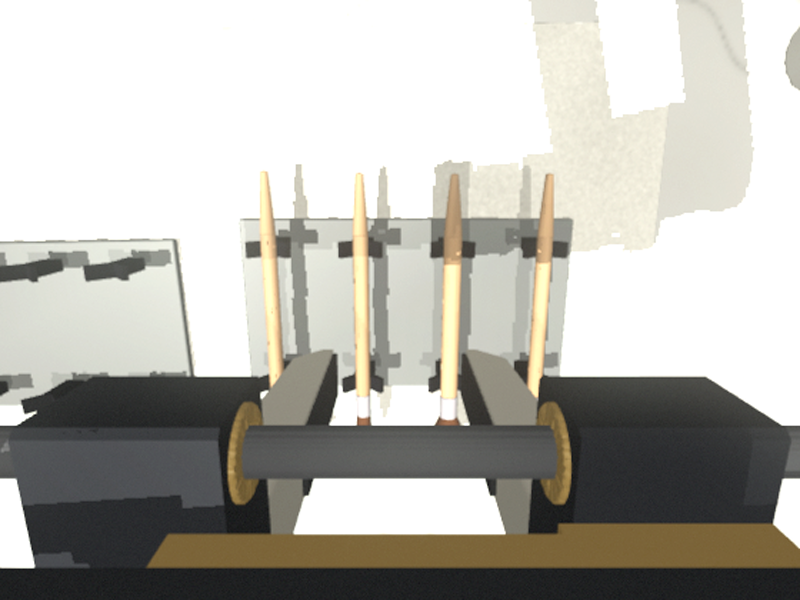

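View pics/s10.png

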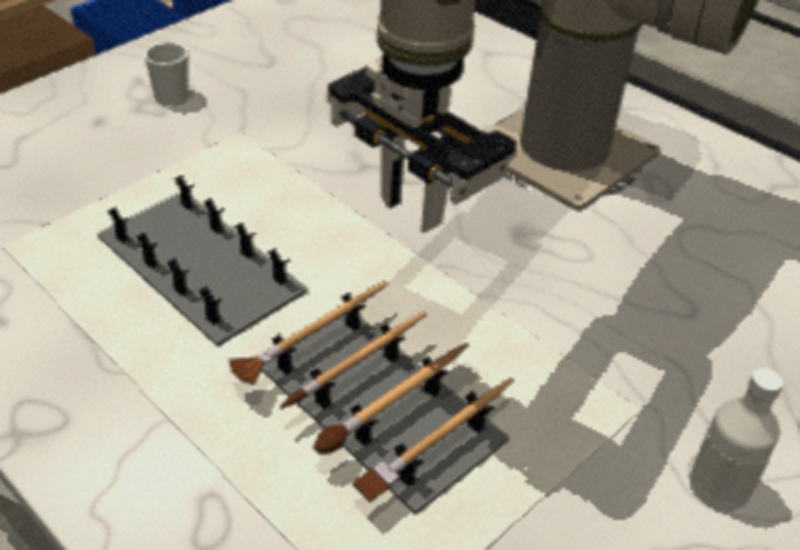

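Both views show all four brushes level in the second rack. The tails are aligned at rows 172–176 and the order from the left is flat, mop, round, fan. The cup and bottle stand where they were and the gripper is clear, so I'm handing in.

```bash
python3 -c "
from rig import ctrl
print(ctrl.finish_job())"
```

```text
the job is handed in; nothing more can be done
None
```

All four brushes are in the empty rack in the same left-to-right order (flat, mop, round, fan), level and centred to within about 2 mm by the pictures, with the cup and bottle undisturbed. The job was handed in at about 24.5 s.

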